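# Make up an order: match a medicine bottle to the sample, weigh it, rack it, tally it

## Robot

A 6-joint arm with a two-finger parallel gripper is mounted at the origin on the work surface. World frame = base frame: x ahead of the robot, y to its left, z up, the work surface at z = 0. Lengths are in m, angles in degrees, forces in N, time in s.
With the tool pointing down it reaches from about 0.35 to 0.875 m from the base axis. Payload 4.2 kg.
Tool frame: the origin (TCP) lies midway between the tips of the shut fingers; the grasp point (between the pads) lies 19 mm behind it; y points along the fingers, x is the direction in which the jaws open and shut, and the axes are right-handed (so a half turn about y gives the same grasp; the last joint's range is limited). The gripper opens to 87 mm and grips with 3 to 60 N. Pads are 19 mm wide; open, the fingers measure 117 mm over their backs; the gripper's body (75 mm by 190 mm) begins 51 mm behind the grasp point.
Start: joints at [89.645, 22.042, 0.453, 0, -68.411, -14.817], TCP at [0.164, 0.603, 0.223] pointing down, gripper open.
Joint ranges: [-179.83, 179.83], [-69.29, 118.12], [-61.27, 80.66], [-181.25, 117.63], [-171.15, -9.14], [-177.46, 177.46]. Speed limits (degrees/s): [159.86, 159.86, 180, 180, 180, 180].

## Interface

Orientations are given as a 3x3 rotation matrix whose columns are the frame's x, y, z axes.
In Python, from station import * gives the robot as it stands.
- The arm moves only by the tool jog_arm, never from a script. Its argument "series" is a list of rows, each a list of 3 entries, a list of its own where there are three numbers: the shift along the tool's x, y, z in m, then the turn, a rotation vector about the tool's x, y, z in degrees, then the finger opening in m, from 0 to 0.087. A call has 1 to 10 rows; each row shifts and turns the commanded pose from where the row before left it, along the tool's axes as they then stand; what a row does not reach is not made up. A row lasts 1/8 s, in which the tool goes at most 62.5 mm and 10.7 degrees, less where a joint would pass 70% of its speed; a pose out of reach is approached as far as the arm can. A call is refused whole if a number of a shift passes 0.0625 or a number of a turn 10.7, either way. A call with a gripper value outside its range is refused whole. The fingers move at their own pace and stop on an object; the grip force is fixed at half the most. Time passes only in rows, so rows that do not move let the fingers close. It gives the time, the measured TCP pose, the force and the opening at its end, in the units of the state.
- sense(): the state, without advancing time (a new reading comes with each control period).
- capture(name): name is "scene" or "top"; returns the picture (420x560x3 uint8, red, green, blue); there is no depth.
- camera_info(name): a dict with "fx", "fy", "cx", "cy" (pixels), "rvec" (rotation vector, rad) and "tvec" (3), from world to camera coordinates, as OpenCV has them. Camera axes: x right, y down, z forward; pixel columns grow to the right and rows downward; lengths in m; the calibration is good to about 2 mm. A picture is of the moment at which its call begins. camera_info takes no time and is no camera call.
- finish_job(): hands the job in, once; it reports no verdict.
The state is a dict: "time_s": time; "joints": joint angles; "joint_velocities": joint speeds; "effort": joint torques, N m; "tcp_pos": TCP position; "ee_rot": TCP orientation; "wrist_force": force on the tool from outside, world axes, zero at the start; "moment": the same for the moment, N m; "gripper_width": opening from 0.0 (shut) to 1.0 (fully open).
Only numpy, scipy, OpenCV 4.12 (cv2) and the standard library are available. Lean on these libraries where they do the work, as an engineer would, in place of code of your own. Each camera call takes 0.05 s, during which the arm holds its last target. There are 200 camera calls.

## Task

One empty bottle has been put out as a sample on the green slip beside the stock bins: take the stock bottle of that same shape out of the bins, stand it on the scale and let go of it for a second or two so that the reading settles. Then take it again the other way, so that it goes in between the dividers (only its two narrow ends leave room for fingers there), and set it down upright, without dropping it, on the yellow ticket in the free lane of the order rack. Last, click the zeroed tally counter three times, each a full stroke of its lever, once for every bottle now in the rack, and leave everything else where it is.

Things in the scene. Friction and masses are not known exactly. Their poses are not given: they have to be found in the camera images.
- stock_oblong: Full white bottle, rectangular in plan, flat sides and square shoulders; 34 mm thick (own x) by 56 mm wide (own y) in plan, body 62 mm high, round white screw cap 25 mm across, 80 mm high over the cap, about 70 g. Origin: centre of its underside; z up. Stands loose in one of the four bins, wide faces towards the bin's front and back.
- stock_oval: Full white bottle, an ellipse in plan (ends cut to 11 mm flats); 34 mm thick (own x) by 56 mm wide (own y) in plan, body 62 mm high, round white screw cap 25 mm across, 80 mm high over the cap, about 70 g. Origin: centre of its underside; z up. Stands loose in one of the four bins, wide faces towards the bin's front and back.
- stock_waisted: Full white bottle, in plan like a dog bone: both wide faces have an upright scoop 29 mm wide that leaves it 21 mm thick in the middle, the two ends are full thickness; 34 mm thick (own x) by 56 mm wide (own y) in plan, body 62 mm high, round white screw cap 25 mm across, 80 mm high over the cap, about 70 g. Origin: centre of its underside; z up. Stands loose in one of the four bins, wide faces towards the bin's front and back.
- stock_round: Full white bottle, plain round in plan, 40 mm across; body 62 mm high, round white screw cap 25 mm across, 80 mm high over the cap, about 70 g. Origin: centre of its underside; z up. Stands loose in one of the four bins; never the one wanted.
- empty_oblong: Empty white bottle without cap (open neck, 72 mm high, dark mouth), body the same as stock_oblong: rectangular in plan, flat sides and square shoulders. Origin: centre of its underside. One of the three empties stands on the green slip and is the sample; the other two wait on the black mat behind the bins. Do not move it.
- empty_oval: Empty white bottle without cap (open neck, 72 mm high, dark mouth), body the same as stock_oval: an ellipse in plan (ends cut to 11 mm flats). Origin: centre of its underside. One of the three empties stands on the green slip and is the sample; the other two wait on the black mat behind the bins. Do not move it.
- empty_waisted: Empty white bottle without cap (open neck, 72 mm high, dark mouth), body the same as stock_waisted: in plan like a dog bone: both wide faces have an upright scoop 29 mm wide that leaves it 21 mm thick in the middle, the two ends are full thickness. Origin: centre of its underside. One of the three empties stands on the green slip and is the sample; the other two wait on the black mat behind the bins. Do not move it.
- slip: Pale green paper slip, 148 by 105 mm, flat on the table beside the left end of the bins (darker stripe along one edge); the empty standing within 35 mm of its centre is the sample. Origin: its centre, on the table.
- bins: Row of four grey stock bins side by side, fixed. Each is 66 mm wide inside (own y, bins 73 mm apart, centres at own y -109.5, -36.5, 36.5, 109.5 mm) and 144 mm long inside (own x), floor 4 mm, side and back walls 75 mm high; the low front (own -x, 34 mm high, sides sloping down to it) faces the robot. A bottle leaves only 5 mm at each bin side wall, so its room for fingers is in front and behind. Origin: centre of its underside.
- scale: White counting scale, 190 (own x) by 150 mm, fixed, sloping control panel towards the robot (own -x), square steel pan 132 mm wide. Origin: centre of its underside.
- scale_pan (a point): Centre of the top face of the scale's pan, 60 mm above the table; z up, x and y along the pan's edges (132 by 132 mm). The pan does not give.
- rack: Dark steel order rack, fixed: base plate 156 (own x) by 164 mm, 5 mm thick, with four upright dividers along own x, 150 mm long, 4 mm thick, tops 83 mm above the table. They make three lanes along own x, 48 mm wide inside, centres at own y -52, 0, +52 mm, floor 5 mm above the table, open at both ends but for a lip 13 mm above the table. Origin: centre of its underside.
- ticket: Flat yellow ticket, 64 (own x, along the lane) by 40 mm, paper thin, on the floor of the free lane, 5 mm above the table. Origin: its centre; own axes parallel to the rack's. The bottle goes here with its wide direction (own y) along the lane (the ticket's x).
- vial_1: Amber round vial with white cap, 40 mm across, 70 mm high, loose in another lane of the rack. Origin: centre of its underside.
- vial_2: The same as vial_1, in the third lane.
- counter: Grey desk tally counter, fixed, housing 88 by 62 mm, 76 mm high, with a window in its top over the number drum; the lever's red thumb pad stands out to own -x. Origin: centre of its underside.
- tally_pad (a point): Centre of the top face of the red thumb pad (25 mm across) at the end of the lever; moves with the lever. At rest it is 77 mm in front (own -x) of the counter's origin and 70 mm above the table; fully pressed it is 36 mm lower (34 mm above the table) and at most 3 mm nearer to or farther from the counter.
- tally_lever (a joint): Sprung lever of the counter: 0 at rest (up), 0.45 rad pressed to its stop. Press the pad straight down, about 2 N to start and 5 to 6 N at the stop; it springs up by itself. A stroke counts when it reaches 0.40 rad or more and the lever comes back up to below 0.05 rad.
- tally_drum (a joint): Drum seen through the counter's window: 0 (red bar) at the start, turns 0.628 rad (one more black dot) at each counted stroke and stays there (within 0.1 rad); 1.885 rad is three. It cannot be turned back.
- carton_a: Medicine carton, 50 by 115 by 24 mm, lying loose in front of the bins. Leave it.
- carton_b: Medicine carton, 60 by 100 by 30 mm, lying loose behind the rack. Leave it.
- ointment: White jar with blue lid, 52 mm across, 50 mm high, loose in front of the rack. Leave it.
- spatula: Steel counting spatula with black handle, 185 mm long, lying at the far right, beside the rack. Leave it.
There are look-alikes about, which are no part of the job. Several things have the shape of the scale; the one meant has the colours described above. Leave any red look-alike of the empty_waisted alone.

How it is judged (in metres and radians):
On the way, in this order (a step that is already met when the one before it is completed fails the run):
1. the stock bottle of the sample's shape stands upright and let go on the scale's pan for about a second (((horizontal distance between empty_oblong and slip below 0.035 m and horizontal distance between stock_oblong and scale_pan below 0.075 m and z of stock_oblong in the frame of scale_pan between -0.006 and 0.006 m and contact force between the fingers and stock_oblong below 0.05 N and linear speed of stock_oblong below 0.03 m/s and angle between stock_oblong's own z axis and vertical below 0.1 rad) or (horizontal distance between empty_oval and slip below 0.035 m and horizontal distance between stock_oval and scale_pan below 0.075 m and z of stock_oval in the frame of scale_pan between -0.006 and 0.006 m and contact force between the fingers and stock_oval below 0.05 N and linear speed of stock_oval below 0.03 m/s and angle between stock_oval's own z axis and vertical below 0.1 rad) or (horizontal distance between empty_waisted and slip below 0.035 m and horizontal distance between stock_waisted and scale_pan below 0.075 m and z of stock_waisted in the frame of scale_pan between -0.006 and 0.006 m and contact force between the fingers and stock_waisted below 0.05 N and linear speed of stock_waisted below 0.03 m/s and angle between stock_waisted's own z axis and vertical below 0.1 rad))), for 0.8 s.
2. the same bottle stands upright and let go on the ticket in the free lane of the rack (((horizontal distance between empty_oblong and slip below 0.035 m and x of stock_oblong in the frame of ticket between -0.04 and 0.04 m and y of stock_oblong in the frame of ticket between -0.018 and 0.018 m and z of stock_oblong in the frame of ticket between -0.006 and 0.006 m and angle between the y axis of stock_oblong and the x axis of rack, either way round below 0.35 rad and contact force between the fingers and stock_oblong below 0.05 N and linear speed of stock_oblong below 0.03 m/s and angle between stock_oblong's own z axis and vertical below 0.1 rad) or (horizontal distance between empty_oval and slip below 0.035 m and x of stock_oval in the frame of ticket between -0.04 and 0.04 m and y of stock_oval in the frame of ticket between -0.018 and 0.018 m and z of stock_oval in the frame of ticket between -0.006 and 0.006 m and angle between the y axis of stock_oval and the x axis of rack, either way round below 0.35 rad and contact force between the fingers and stock_oval below 0.05 N and linear speed of stock_oval below 0.03 m/s and angle between stock_oval's own z axis and vertical below 0.1 rad) or (horizontal distance between empty_waisted and slip below 0.035 m and x of stock_waisted in the frame of ticket between -0.04 and 0.04 m and y of stock_waisted in the frame of ticket between -0.018 and 0.018 m and z of stock_waisted in the frame of ticket between -0.006 and 0.006 m and angle between the y axis of stock_waisted and the x axis of rack, either way round below 0.35 rad and contact force between the fingers and stock_waisted below 0.05 N and linear speed of stock_waisted below 0.03 m/s and angle between stock_waisted's own z axis and vertical below 0.1 rad))), for 0.3 s.
3. the tally counter has been clicked three times and its lever is up (value of joint tally_drum between 1.635 and 2.135 rad and value of joint tally_lever below 0.06 rad), for 0.3 s.
At the end, for the whole second after the job is handed in: Matching bottle upright (0.1 rad), let go and at rest on the free lane's floor, wide way along it, within 40 mm along and 18 mm across of the ticket's centre; drum at three (1.885 +- 0.25 rad), lever up (< 0.06 rad); other stock, vials, empties, cartons, jar and spatula within 30 mm of their places (all of step 3 and ((horizontal distance between empty_oblong and slip below 0.035 m and x of stock_oblong in the frame of ticket between -0.04 and 0.04 m and y of stock_oblong in the frame of ticket between -0.018 and 0.018 m and z of stock_oblong in the frame of ticket between -0.006 and 0.006 m and angle between the y axis of stock_oblong and the x axis of rack, either way round below 0.35 rad and contact force between the fingers and stock_oblong below 0.05 N and linear speed of stock_oblong below 0.03 m/s and angle between stock_oblong's own z axis and vertical below 0.1 rad) or (horizontal distance between empty_oval and slip below 0.035 m and x of stock_oval in the frame of ticket between -0.04 and 0.04 m and y of stock_oval in the frame of ticket between -0.018 and 0.018 m and z of stock_oval in the frame of ticket between -0.006 and 0.006 m and angle between the y axis of stock_oval and the x axis of rack, either way round below 0.35 rad and contact force between the fingers and stock_oval below 0.05 N and linear speed of stock_oval below 0.03 m/s and angle between stock_oval's own z axis and vertical below 0.1 rad) or (horizontal distance between empty_waisted and slip below 0.035 m and x of stock_waisted in the frame of ticket between -0.04 and 0.04 m and y of stock_waisted in the frame of ticket between -0.018 and 0.018 m and z of stock_waisted in the frame of ticket between -0.006 and 0.006 m and angle between the y axis of stock_waisted and the x axis of rack, either way round below 0.35 rad and contact force between the fingers and stock_waisted below 0.05 N and linear speed of stock_waisted below 0.03 m/s and angle between stock_waisted's own z axis and vertical below 0.1 rad)) and distance of each of vial_1, vial_2, empty_oblong, empty_oval, empty_waisted, carton_a, carton_b, ointment, spatula from where it was at the start of the episode below 0.03 m); the robot touches nothing.
It fails at once if a stock bottle of another shape than the sample's is moved more than 30 mm ((distance of stock_oblong from where it was at the start of the episode above 0.03 m and not (horizontal distance between empty_oblong and slip below 0.035 m)) or (distance of stock_oval from where it was at the start of the episode above 0.03 m and not (horizontal distance between empty_oval and slip below 0.035 m)) or (distance of stock_waisted from where it was at the start of the episode above 0.03 m and not (horizontal distance between empty_waisted and slip below 0.035 m)) or distance of stock_round from where it was at the start of the episode above 0.03 m).
It fails at once if something else on the table is moved more than 30 mm (distance of any of vial_1, vial_2, empty_oblong, empty_oval, empty_waisted, carton_a, carton_b, ointment, spatula from where it was at the start of the episode above 0.03 m).
It fails at once if the bottle is dropped (falls freely faster than 0.6 m/s) ((linear speed of stock_oblong above 0.6 m/s and contact force between anything else and stock_oblong below 0.05 N) or (linear speed of stock_oval above 0.6 m/s and contact force between anything else and stock_oval below 0.05 N) or (linear speed of stock_waisted above 0.6 m/s and contact force between anything else and stock_waisted below 0.05 N)).
It also fails if it takes over 67 s, if anything falls off the work surface, if the arm or the gripper's body presses on something with over 40 N, if the wrist force passes 120 N, or if a joint passes its speed limit or range.

## Working session

There is one attempt and no reset: what is moved stays moved. The work goes in short steps, Python scripts to look and compute and a tool call to move; the robot and the scene stay as the last step left them, time stands still between calls to the robot, and variables do not carry over. Pictures are saved under pics/ and viewed, about 8 in all and at most 12, crops included, and the job is handed in when it is done.

Besides the shell and the picture viewer there is one more tool, called after "Request:" in YAML: its name, and indented under it one key for each argument. jog_arm: Moves the arm, as the interface text tells. Its arguments: {"type":"object","properties":{"series":{"type":"array","items":{"type":"array"}}},"required":["series"]}

```bash
mkdir -p pics; python3 - <<'E'
from station import *
import cv2,json
for n in("scene","top"):
    cv2.imwrite(f"pics/{n}0.png",cv2.resize(capture(n)[:,:,::-1],(800,600),interpolation=cv2.INTER_CUBIC))
    print(camera_info(n))
print(sense())
E
```

```text
{'fx': 471.2424623838942, 'fy': 471.2424623838942, 'cx': 276.11519233978277, 'cy': 211.1452875299197, 'rvec': array([ 1.68997239,  2.11346517, -0.6452876 ]), 'tvec': array([ 0.12314772, -0.32242271,  1.7231327 ])}
{'fx': 390.428421603649, 'fy': 390.428421603649, 'cx': 283.65253883278797, 'cy': 207.64805605515417, 'rvec': array([ 2.20377787, -2.14836818,  0.09842251]), 'tvec': array([-0.04367162,  0.47879736,  1.40354242])}
{'time_s': 0.1, 'joints': array([ 8.96450207e+01,  2.20862070e+01,  3.87040071e-01, -2.46843799e-02,
       -6.84109069e+01, -1.48155672e+01]), 'joint_velocities': array([-0.02274472, -0.10338173,  0.17942803,  0.1523035 ,  0.02303262,
        0.02025242]), 'effort': array([-4.75103093e-05, -3.91689956e+01,  1.87936109e+01,  4.23189774e+00,
        1.34957887e-02, -7.29011458e-05]), 'tcp_pos': array([0.16341438, 0.60269839, 0.22156831]), 'ee_rot': array([[-2.61846027e-01, -4.12494552e-04,  9.65109573e-01],
       [-9.65107672e-01, -1.91859939e-03, -2.61846332e-01],
       [ 1.95966883e-03, -9.99998074e-01,  1.04275972e-04]]), 'wrist_force': array([0.08074114, 0.49852621, 0.15303979]), 'moment': array([ 0.06451555,  0.00509392, -0.05184654]), 'gripper_width': 0.9991119746891264}
```

View pics/scene0.png

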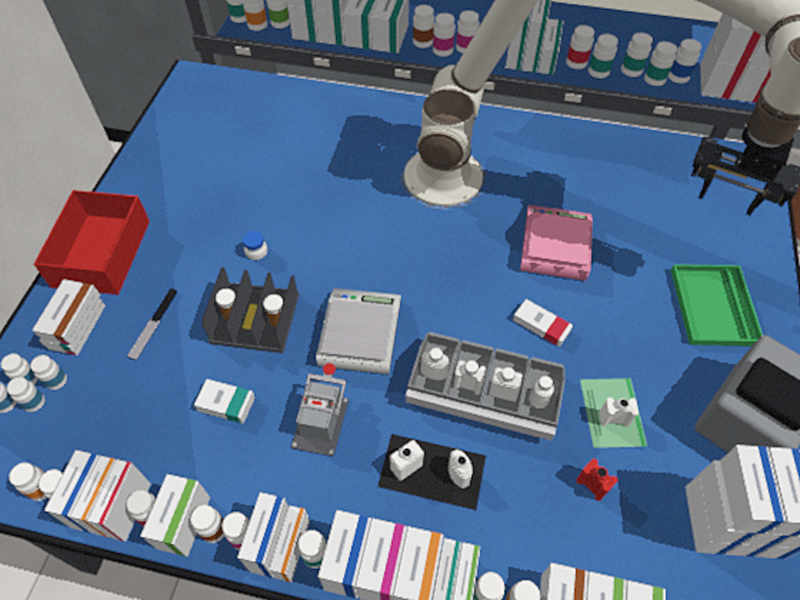

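View pics/top0.png

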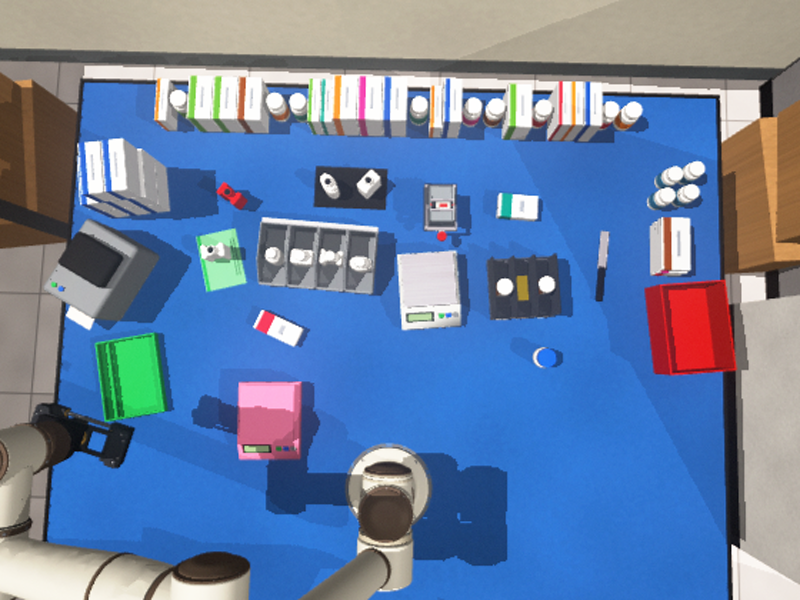

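Scene view: bins at about (485,385), the slip with the sample at (615,410), two empties on the mat at (407,460) and (460,468), and the white scale at (360,330). The rack's middle lane is free, with its yellow ticket at (249,317). Next I'll zoom in on these.

```bash
cat > h.py <<'E'
from station import *
import cv2, numpy as np
def crop(n,u0,v0,w,h,s,out):
    im=capture(n)[v0:v0+h,u0:u0+w,::-1]
    cv2.imwrite(out,cv2.resize(im,None,fx=s,fy=s,interpolation=cv2.INTER_CUBIC))
def cam(n):
    c=camera_info(n);R,_=cv2.Rodrigues(c["rvec"]);K=np.array([[c["fx"],0,c["cx"]],[0,c["fy"],c["cy"]],[0,0,1]]);return K,R,c["tvec"]
def ray(n,p):
    K,R,t=cam(n);return -R.T@t,R.T@np.linalg.solve(K,[p[0],p[1],1])
def atz(n,p,z):
    o,d=ray(n,p);return o+d*(z-o[2])/d[2]
def tri(ps,pt):
    a,b=ray("scene",ps),ray("top",pt)
    A=np.c_[a[1],-b[1]];k=np.linalg.lstsq(A,b[0]-a[0],rcond=None)[0]
    p,q=a[0]+k[0]*a[1],b[0]+k[1]*b[1];return (p+q)/2,np.linalg.norm(p-q)
def proj(n,X):
    K,R,t=cam(n);x=K@(R@np.array(X)+t);return x[:2]/x[2]
E
python3 - <<'E'
from h import *
crop("scene",260,220,200,140,4,"pics/s1.png")
crop("top",130,105,200,120,4,"pics/t1.png")
E
```

```text
(no output)
```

View pics/s1.png

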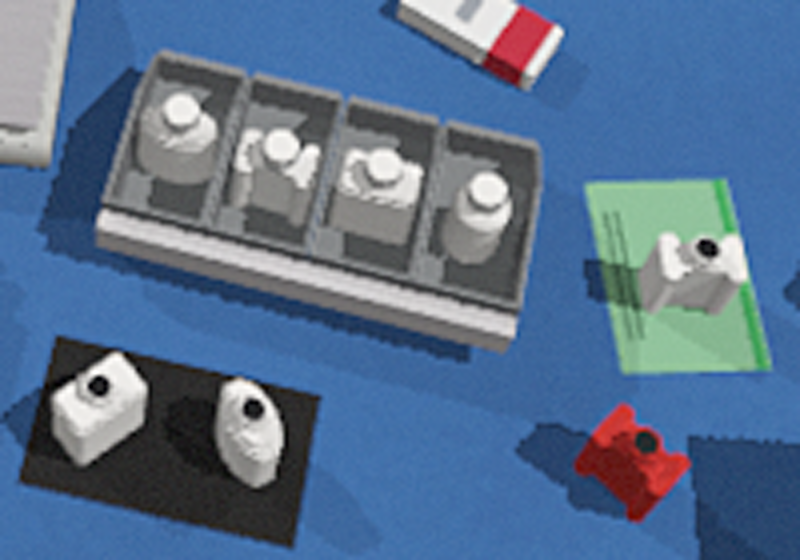

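View pics/t1.png

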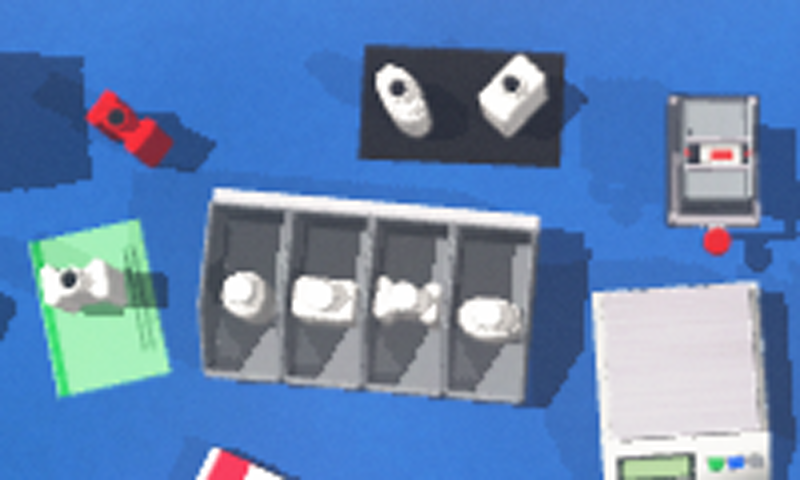

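The sample at (700,270) in the scene crop is waisted; the empties on the mat are the oblong and the oval. Stock_waisted is second from the left in the scene crop, cap at (282,143), and third from the left in the top crop at (405,295). Next, fine tiles of that bottle and the rack.

```bash
cat >> h.py <<'E'
def tiles(specs,out,w=66,h=50,s=6):
    T=[cv2.resize(capture(n)[v:v+h,u:u+w,::-1],None,fx=s,fy=s,interpolation=cv2.INTER_CUBIC) for n,u,v in specs]
    cv2.imwrite(out,np.vstack([np.hstack(T[i:i+2]) for i in range(0,len(T),2)]))
def px(u0,v0,u,v,s=6): return ((u+.5)/s-.5+u0,(v+.5)/s-.5+v0)
E
python3 - <<'E'
from h import *
tiles([("top",200,155),("scene",298,230),("top",334,175),("scene",138,188)],"pics/m1.png")
p,e=tri(px(260,220,282,143,4),px(130,105,405,294,4));print("cap",p,e)
p,e=tri(px(0,0,329,369,800/560),px(130,105,716,241,4));print("pad",p,e)
E
```

```text
cap [0.57298871 0.15802465 0.0851216 ] 0.0035061685189847897
pad [ 0.63181458 -0.11683625  0.06358263] 7.001642310556603e-05
```

View pics/m1.png

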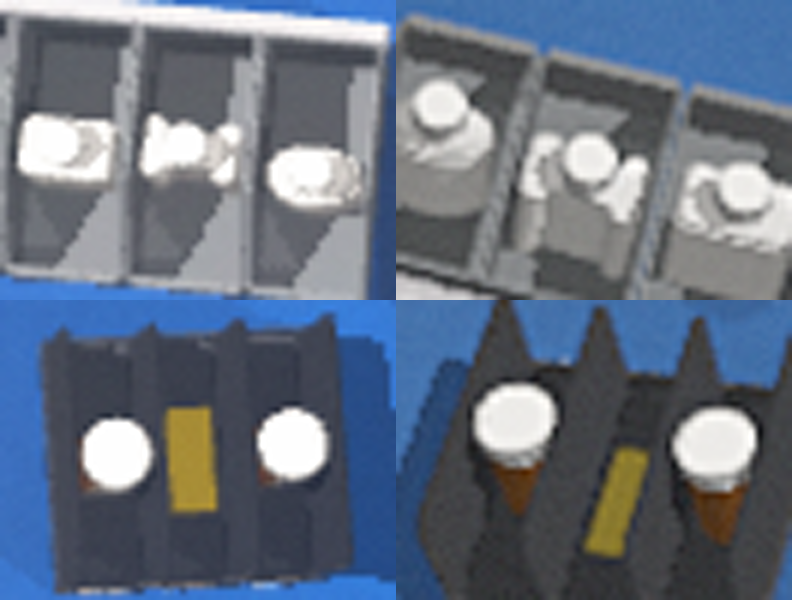

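```bash
python3 - <<'E'
from h import *
np.set_printoptions(precision=4,suppress=True)
def yaw(a,b): d=(b-a)[:2]; return np.degrees(np.arctan2(d[1],d[0]))
print("cap",tri(px(298,230,194,157),px(200,155,187,142)))
print("ticket",tri(px(138,188,224.5,202),px(334,175,192,160)))
c=[atz("top",px(334,175,*q),.005) for q in((168,108),(210,107),(217,211),(173,213))]
print("tick top",np.mean(c,0),yaw(c[3],c[0]),yaw(c[2],c[1]))
c=[atz("scene",px(138,188,*q),.005) for q in((228,148),(252,151),(228,257),(190,251))]
print("tick sc",np.mean(c,0),yaw(c[3],c[0]),yaw(c[2],c[1]))
# dividers tops ends in top tile
for a,b in (((58,288),(63,30)),((350,270),(332,18))):
    print("div",yaw(atz("top",px(334,175,*a),.083),atz("top",px(334,175,*b),.083)))
print("bins rim",yaw(atz("top",px(130,105,538,218,4),.075),atz("top",px(130,105,215,192,4),.075)))
for x in (c:=[(595,292),(758,283),(770,430),(605,440)]): print("pan",atz("top",px(130,105,*x,4),.06))
for x in [(345,290),(400,293),(389,360),(318,356)]: print("pan sc",atz("scene",px(0,0,*x,800/560),.06))
v=[("v1",px(138,188,118,115),px(334,175,116,154)),("v2",px(138,188,320,143),px(334,175,292,144))]
for n,a,b in v: print(n,tri(a,b))
print("counter yaw px: housing corners", [atz("top",px(130,105,*q,4),.076) for q in((672,98),(757,98),(758,218),(670,218))])
print("bottle lobes top",[atz("top",px(200,155,*q),.062) for q in((153,148),(233,150))])
print("lobes scene",[atz("scene",px(298,230,*q),.062) for q in((145,165),(235,195))])
E
```

```text
cap (array([0.573 , 0.1582, 0.083 ]), np.float64(0.0023925368561208884))
ticket (array([ 0.5133, -0.3355,  0.0027]), np.float64(0.0023333187935116726))
tick top [ 0.5129 -0.3338  0.005 ] 3.142051892444461 4.169089972379362
tick sc [ 0.5142 -0.3359  0.005 ] -177.92275582480784 -171.50028006901962
div -0.4362381164032275
div 4.123987010341282
bins rim 86.80970154797483
pan [ 0.5835 -0.0099  0.06  ]
pan [ 0.5954 -0.1554  0.06  ]
pan [ 0.4638 -0.1683  0.06  ]
pan [ 0.4512 -0.0223  0.06  ]
pan sc [ 0.4372 -0.1367  0.06  ]
pan sc [ 0.4189 -0.019   0.06  ]
pan sc [ 0.5838 -0.005   0.06  ]
pan sc [ 0.6063 -0.1475  0.06  ]
v1 (array([ 0.5226, -0.3158,  0.1044]), np.float64(0.09806418821275538))
v2 (array([ 0.5074, -0.3275,  0.0706]), np.float64(0.10063077923019588))
counter yaw px: housing corners [array([ 0.7578, -0.0742,  0.076 ]), array([ 0.7598, -0.1502,  0.076 ]), array([ 0.651, -0.153,  0.076]), array([ 0.6489, -0.0749,  0.076 ])]
bottle lobes top [array([0.5725, 0.18  , 0.062 ]), array([0.5725, 0.1324, 0.062 ])]
lobes scene [array([0.5705, 0.1373, 0.062 ]), array([0.577 , 0.1815, 0.062 ])]
```

Measured: cap at (0.573, 0.158, 0.083), ticket at (0.513, -0.335) with the lane yawed about 3.5°, pan centre at (0.523, -0.089), pad at (0.632, -0.117, 0.064). I'll write a planner and go above the bottle.

```bash
cat >> h.py <<'E'
def plan(x,y,z,yaw,n,g,yaw0=None):
    """rows for a straight path of n rows, shift before turn, tool kept vertical"""
    s=sense();R=s["ee_rot"];p=s["tcp_pos"];y0=np.degrees(np.arctan2(R[1,0],R[0,0]))
    d=(yaw-y0+180)%360-180
    print("at",p.round(4),"yaw",round(y0,1),"tilt",R[2,[0,2]].round(4),"F",s["wrist_force"].round(1),"w",round(s["gripper_width"]*87,1),"t",round(s["time_s"],2),"j6",s["joints"][5].round(0))
    st=(np.array([x,y,z])-p)/n
    for i in range(n):
        a=np.radians(y0+d*i/n);c,q=np.cos(a),np.sin(a)
        v=[c*st[0]+q*st[1],-st[2],q*st[0]-c*st[1]]
        print([[round(k,4) for k in v],[0,round(-d/n,2),0],g],end=",")
    print()
E
python3 - <<'E'
from h import *
plan(.573,.158,.20,-183,10,.08)
E
```

```text
at [0.1635 0.6031 0.2224] yaw -105.2 tilt [0.0003 0.    ] F [-0.   0.1  0.3] w 87.0 t 0.4 j6 -15.0
[[np.float64(0.0322), np.float64(0.0022), np.float64(-0.0512)], [0, np.float64(7.78), 0], 0.08],[[np.float64(0.025), np.float64(0.0022), np.float64(-0.0551)], [0, np.float64(7.78), 0], 0.08],[[np.float64(0.0173), np.float64(0.0022), np.float64(-0.0579)], [0, np.float64(7.78), 0], 0.08],[[np.float64(0.0093), np.float64(0.0022), np.float64(-0.0598)], [0, np.float64(7.78), 0], 0.08],[[np.float64(0.0011), np.float64(0.0022), np.float64(-0.0605)], [0, np.float64(7.78), 0], 0.08],[[np.float64(-0.0071), np.float64(0.0022), np.float64(-0.0601)], [0, np.float64(7.78), 0], 0.08],[[np.float64(-0.0151), np.float64(0.0022), np.float64(-0.0586)], [0, np.float64(7.78), 0], 0.08],[[np.float64(-0.0229), np.float64(0.0022), np.float64(-0.056)], [0, np.float64(7.78), 0], 0.08],[[np.float64(-0.0303), np.float64(0.0022), np.float64(-0.0524)], [0, np.float64(7.78), 0], 0.08],[[np.float64(-0.0371), np.float64(0.0022), np.float64(-0.0478)], [0, np.float64(7.78), 0], 0.08],
```

The planner's z sign is wrong: tool z is (-q, c). I'll fix it and use the corrected sign in the move.

```bash
sed -i 's/q\*st\[0\]-c\*st\[1\]\]/-q*st[0]+c*st[1]]/; s/round(k,4) for/round(float(k),4) for/; s/round(-d\/n,2)/round(float(-d\/n),2)/' h.py; grep -n "st\[1\]" h.py
```

```text
30:        v=[c*st[0]+q*st[1],-st[2],-q*st[0]+c*st[1]]
```

Request:
jog_arm:
  series:
    - [[0.032, 0.002, 0.051], [0, 7.8, 0], 0.08]
    - [[0.025, 0.002, 0.055], [0, 7.8, 0], 0.08]
    - [[0.017, 0.002, 0.058], [0, 7.8, 0], 0.08]
    - [[0.009, 0.002, 0.06], [0, 7.8, 0], 0.08]
    - [[0.001, 0.002, 0.0605], [0, 7.8, 0], 0.08]
    - [[-0.007, 0.002, 0.06], [0, 7.8, 0], 0.08]
    - [[-0.015, 0.002, 0.0585], [0, 7.8, 0], 0.08]
    - [[-0.023, 0.002, 0.056], [0, 7.8, 0], 0.08]
    - [[-0.03, 0.002, 0.0525], [0, 7.8, 0], 0.08]
    - [[-0.037, 0.002, 0.048], [0, 7.8, 0], 0.08]

```text
time_s: 1.65
tcp_pos: [0.5738, 0.1563, 0.2027]
ee_rot: [[-0.998, 0.001, -0.06], [0.06, 0.0, -0.998], [-0.001, -1.0, -0.0]]
wrist_force: [0.2, 1.5, -0.2]
gripper_width: 0.92
```

Request:
jog_arm:
  series:
    - [[0, 0, 0], [0, 0, 0], 0.08]
    - [[0, 0, 0], [0, 0, 0], 0.08]

```text
time_s: 1.9
tcp_pos: [0.5724, 0.1577, 0.2023]
ee_rot: [[-0.998, -0.0, -0.056], [0.056, -0.0, -0.998], [0.0, -1.0, 0.0]]
wrist_force: [-0.4, 0.1, -0.2]
gripper_width: 0.917
```

```bash
python3 - <<'E'
from h import *
plan(.573,.158,.031,-183,4,.076)
E
```

```text
at [0.5724 0.1577 0.2023] yaw 176.8 tilt [0.0005 0.0001] F [-0.4  0.1 -0.2] w 79.8 t 1.9 j6 -34.0
[[-0.0001, 0.0428, -0.0001], [0, -0.05, 0], 0.076],[[-0.0001, 0.0428, -0.0001], [0, -0.05, 0], 0.076],[[-0.0001, 0.0428, -0.0001], [0, -0.05, 0], 0.076],[[-0.0001, 0.0428, -0.0001], [0, -0.05, 0], 0.076],
```

Request:
jog_arm:
  series:
    - [[0, 0.04, 0], [0, 0, 0], 0.076]
    - [[0, 0.04, 0], [0, 0, 0], 0.076]
    - [[0, 0.03, 0], [0, 0, 0], 0.076]
    - [[0, 0.025, 0], [0, 0, 0], 0.076]
    - [[0, 0.02, 0], [0, 0, 0], 0.076]
    - [[0, 0.016, 0], [0, 0, 0], 0.076]
    - [[0, 0, 0], [0, 0, 0], 0.076]

```text
time_s: 2.78
tcp_pos: [0.5715, 0.1584, 0.0307]
ee_rot: [[-0.999, -0.002, -0.054], [0.054, -0.001, -0.999], [0.002, -1.0, 0.001]]
wrist_force: [-0.1, -0.3, 0.5]
gripper_width: 0.873
```

Request:
jog_arm:
  series:
    - [[0, 0, 0], [0, 0, 0], 0.045]
    - [[0, 0, 0], [0, 0, 0], 0.035]
    - [[0, 0, 0], [0, 0, 0], 0.028]
    - [[0, 0, 0], [0, 0, 0], 0.024]
    - [[0, 0, 0], [0, 0, 0], 0.01]
    - [[0, 0, 0], [0, 0, 0], 0.01]
    - [[0, 0, 0], [0, 0, 0], 0.01]
    - [[0, 0, 0], [0, 0, 0], 0.01]

```text
time_s: 3.78
tcp_pos: [0.5725, 0.1578, 0.0316]
ee_rot: [[-0.998, -0.0, -0.055], [0.055, -0.0, -0.998], [0.0, -1.0, 0.0]]
wrist_force: [-0.3, -1.6, 0.9]
gripper_width: 0.279
```

Request:
jog_arm:
  series:
    - [[0, 0, 0], [0, 0, 0], 0.01]
    - [[0, 0, 0], [0, 0, 0], 0.01]
    - [[0, -0.005, 0], [0, 0, 0], 0.01]
    - [[0, -0.01, 0], [0, 0, 0], 0.01]
    - [[0, 0, 0], [0, 0, 0], 0.01]

```text
time_s: 4.4
tcp_pos: [0.5734, 0.1583, 0.0479]
ee_rot: [[-0.998, 0.002, -0.055], [0.055, 0.001, -0.998], [-0.002, -1.0, -0.001]]
wrist_force: [1.1, -0.8, -1.8]
gripper_width: 0.274
```

```bash
python3 - <<'E'
from h import *
s=sense();print(s["wrist_force"],s["gripper_width"]*87,s["moment"])
tiles([("top",200,155),("scene",298,230)],"pics/m2.png")
E
```

```text
[ 1.14336841 -0.75415103 -1.80596639] 23.853442704986538 [ 0.12244956 -0.00690331  0.01999071]
```

View pics/m2.png

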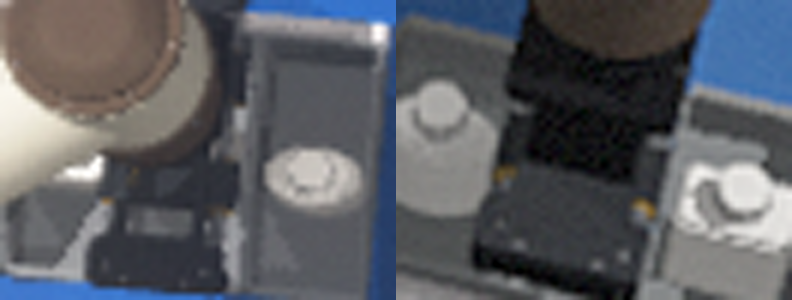

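The tiles show the fingers round the stock_waisted, partly hidden by the gripper, with the neighbour oval undisturbed at (312,170). Lifting.

Request:
jog_arm:
  series:
    - [[0, -0.02, 0], [0, 0, 0], 0.01]
    - [[0, -0.03, 0], [0, 0, 0], 0.01]
    - [[0, -0.04, 0], [0, 0, 0], 0.01]
    - [[0, -0.03, 0], [0, 0, 0], 0.01]
    - [[0, -0.02, 0], [0, 0, 0], 0.01]
    - [[0, 0, 0], [0, 0, 0], 0.01]

```text
time_s: 5.25
tcp_pos: [0.5732, 0.1583, 0.188]
ee_rot: [[-0.998, 0.003, -0.055], [0.055, 0.002, -0.998], [-0.003, -1.0, -0.002]]
wrist_force: [0.4, -0.0, -1.0]
gripper_width: 0.277
```

```bash
python3 - <<'E'
from h import *
plan(.523,-.089,.17,87,10,.01)
E
```

```text
at [0.5732 0.1583 0.188 ] yaw 176.8 tilt [-0.003 -0.002] F [ 0.4 -0.  -1. ] w 24.1 t 5.25 j6 -34.0
[[0.0036, 0.0018, 0.025], [0, 8.98, 0], 0.01],[[-0.0003, 0.0018, 0.0252], [0, 8.98, 0], 0.01],[[-0.0042, 0.0018, 0.0249], [0, 8.98, 0], 0.01],[[-0.0081, 0.0018, 0.0239], [0, 8.98, 0], 0.01],[[-0.0117, 0.0018, 0.0224], [0, 8.98, 0], 0.01],[[-0.015, 0.0018, 0.0203], [0, 8.98, 0], 0.01],[[-0.018, 0.0018, 0.0177], [0, 8.98, 0], 0.01],[[-0.0206, 0.0018, 0.0146], [0, 8.98, 0], 0.01],[[-0.0226, 0.0018, 0.0112], [0, 8.98, 0], 0.01],[[-0.0241, 0.0018, 0.0076], [0, 8.98, 0], 0.01],
```

Request:
jog_arm:
  series:
    - [[0.0035, 0.002, 0.025], [0, 9, 0], 0.01]
    - [[0, 0.002, 0.025], [0, 9, 0], 0.01]
    - [[-0.004, 0.002, 0.025], [0, 9, 0], 0.01]
    - [[-0.008, 0.002, 0.024], [0, 9, 0], 0.01]
    - [[-0.012, 0.002, 0.0225], [0, 9, 0], 0.01]
    - [[-0.015, 0.002, 0.02], [0, 9, 0], 0.01]
    - [[-0.018, 0.002, 0.0175], [0, 9, 0], 0.01]
    - [[-0.0205, 0.002, 0.0145], [0, 9, 0], 0.01]
    - [[-0.0225, 0.002, 0.011], [0, 9, 0], 0.01]
    - [[-0.024, 0.002, 0.0075], [0, 9, 0], 0.01]

```text
time_s: 6.5
tcp_pos: [0.5211, -0.0896, 0.1648]
ee_rot: [[0.061, -0.003, -0.998], [0.998, 0.0, 0.061], [-0.0, -1.0, 0.003]]
wrist_force: [0.6, 0.2, -0.5]
gripper_width: 0.275
```

Request:
jog_arm:
  series:
    - [[0, 0, 0], [0, 0, 0], 0.01]
    - [[0, 0.03, 0], [0, 0, 0], 0.01]
    - [[0, 0.025, 0], [0, 0, 0], 0.01]
    - [[0, 0.01, 0], [0, 0, 0], 0.01]
    - [[0, 0.005, 0], [0, 0, 0], 0.01]
    - [[0, 0, 0], [0, 0, 0], 0.01]
    - [[0, 0, 0], [0, 0, 0], 0.01]

```text
time_s: 7.38
tcp_pos: [0.523, -0.0887, 0.0974]
ee_rot: [[0.055, 0.002, -0.998], [0.998, 0.0, 0.055], [0.0, -1.0, -0.002]]
wrist_force: [0.0, -0.1, -0.5]
gripper_width: 0.273
```

```bash
python3 - <<'E'
from h import *
plan(.523,-.089,.088,87,3,.01)
tiles([("top",230,160),("scene",210,185)],"pics/m3.png",w=80,h=66,s=5)
E
```

```text
at [ 0.523  -0.0887  0.0974] yaw 86.9 tilt [ 0.0002 -0.0017] F [ 0.  -0.1 -0.5] w 23.8 t 7.38 j6 -101.0
[[-0.0001, 0.0031, -0.0], [0, -0.05, 0], 0.01],[[-0.0001, 0.0031, -0.0], [0, -0.05, 0], 0.01],[[-0.0001, 0.0031, -0.0], [0, -0.05, 0], 0.01],
```

View pics/m3.png

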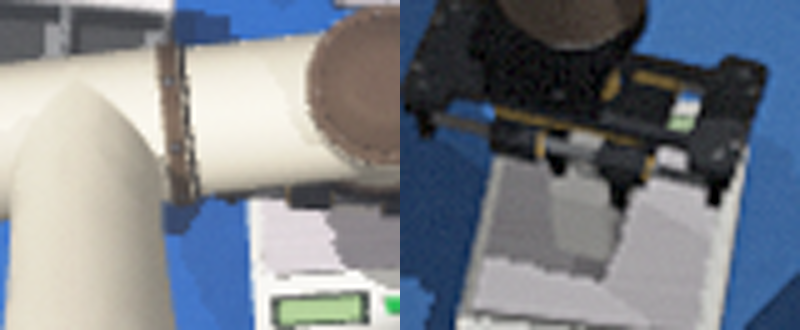

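In the scene tile the bottle is held between the fingers over the pan at about (585,220). I'll lower it gently until contact.

Request:
jog_arm:
  series:
    - [[0, 0.004, 0], [0, 0, 0], 0.01]
    - [[0, 0.003, 0], [0, 0, 0], 0.01]
    - [[0, 0.0015, 0], [0, 0, 0], 0.01]
    - [[0, 0, 0], [0, 0, 0], 0.01]

```text
time_s: 7.98
tcp_pos: [0.5222, -0.0889, 0.0878]
ee_rot: [[0.055, -0.0, -0.998], [0.998, -0.0, 0.055], [-0.0, -1.0, 0.0]]
wrist_force: [0.0, -0.2, -0.8]
gripper_width: 0.277
```

Request:
jog_arm:
  series:
    - [[0, 0.001, 0], [0, 0, 0], 0.01]
    - [[0, 0, 0], [0, 0, 0], 0.01]

```text
time_s: 8.22
tcp_pos: [0.5225, -0.0888, 0.0875]
ee_rot: [[0.055, 0.001, -0.998], [0.998, -0.0, 0.055], [-0.0, -1.0, -0.001]]
wrist_force: [-0.6, 0.7, 1.9]
gripper_width: 0.275
```

Contact felt (force z went from -0.8 to +1.9). Releasing.

Request:
jog_arm:
  series:
    - [[0, 0, 0], [0, 0, 0], 0.03]
    - [[0, 0, 0], [0, 0, 0], 0.04]
    - [[0, 0, 0], [0, 0, 0], 0.055]
    - [[0, 0, 0], [0, 0, 0], 0.07]
    - [[0, 0, 0], [0, 0, 0], 0.07]
    - [[0, 0, 0], [0, 0, 0], 0.07]
    - [[0, -0.02, 0], [0, 0, 0], 0.07]
    - [[0, -0.03, 0], [0, 0, 0], 0.07]
    - [[0, -0.04, 0], [0, 0, 0], 0.084]
    - [[0, -0.02, 0], [0, 0, 0], 0.084]

```text
time_s: 9.48
tcp_pos: [0.5232, -0.0888, 0.1995]
ee_rot: [[0.055, 0.004, -0.998], [0.998, 0.0, 0.055], [0.0, -1.0, -0.004]]
wrist_force: [0.2, 0.1, -0.3]
gripper_width: 0.928
```

```bash
python3 - <<'E'
from h import *
plan(.523,-.089,.197,177,10,.084)
E
```

```text
at [ 0.5232 -0.0888  0.1995] yaw 86.8 tilt [ 0.0002 -0.0037] F [ 0.2  0.1 -0.3] w 80.7 t 9.47 j6 -101.0
[[-0.0, 0.0002, 0.0], [0, -9.02, 0], 0.084],[[-0.0, 0.0002, 0.0], [0, -9.02, 0], 0.084],[[-0.0, 0.0002, 0.0], [0, -9.02, 0], 0.084],[[-0.0, 0.0002, 0.0], [0, -9.02, 0], 0.084],[[-0.0, 0.0002, 0.0], [0, -9.02, 0], 0.084],[[0.0, 0.0002, 0.0], [0, -9.02, 0], 0.084],[[0.0, 0.0002, 0.0], [0, -9.02, 0], 0.084],[[0.0, 0.0002, 0.0], [0, -9.02, 0], 0.084],[[0.0, 0.0002, 0.0], [0, -9.02, 0], 0.084],[[0.0, 0.0002, 0.0], [0, -9.02, 0], 0.084],
```

Request:
jog_arm:
  series:
    - [[0, 0, 0], [0, -9, 0], 0.084]
    - [[0, 0, 0], [0, -9, 0], 0.084]
    - [[0, 0, 0], [0, -9, 0], 0.084]
    - [[0, 0, 0], [0, -9, 0], 0.084]
    - [[0, 0, 0], [0, -9, 0], 0.084]
    - [[0, 0, 0], [0, -9, 0], 0.084]
    - [[0, 0, 0], [0, -9, 0], 0.084]
    - [[0, 0, 0], [0, -9, 0], 0.084]
    - [[0, 0, 0], [0, -9, 0], 0.084]
    - [[0, 0, 0], [0, -9, 0], 0.084]

```text
time_s: 10.72
tcp_pos: [0.5222, -0.0888, 0.197]
ee_rot: [[-0.999, -0.0, -0.05], [0.05, 0.0, -0.999], [0.0, -1.0, -0.0]]
wrist_force: [-0.5, -0.2, 0.4]
gripper_width: 0.962
```

Request:
jog_arm:
  series:
    - [[0, 0, 0], [0, 0, 0], 0.084]
    - [[0, 0, 0], [0, 0, 0], 0.084]

```text
time_s: 10.98
tcp_pos: [0.5222, -0.0888, 0.197]
ee_rot: [[-0.998, -0.0, -0.058], [0.058, -0.0, -0.998], [0.0, -1.0, 0.0]]
wrist_force: [-0.1, 0.6, -0.6]
gripper_width: 0.962
```

```bash
python3 - <<'E'
from h import *
plan(.523,-.089,.0875,177,3,.084)
tiles([("top",250,150),("scene",210,185)],"pics/m4.png",w=80,h=66,s=5)
for n,(u,v) in(("top",(250,150)),("scene",(210,185))):
  q=proj(n,(.5225,-.0888,.140)); print(n,"expected cap px",(q-[u,v])*5)
E
```

```text
at [ 0.5222 -0.0888  0.197 ] yaw 176.7 tilt [0.0001 0.    ] F [-0.1  0.6 -0.6] w 83.7 t 10.97 j6 -11.0
[[-0.0003, 0.0365, 0.0], [0, -0.1, 0], 0.084],[[-0.0003, 0.0365, 0.0], [0, -0.1, 0], 0.084],[[-0.0003, 0.0365, 0.0], [0, -0.1, 0], 0.084],
top expected cap px [255.63617885 211.28022752]
scene expected cap px [189.51506221 144.78217007]
```

View pics/m4.png

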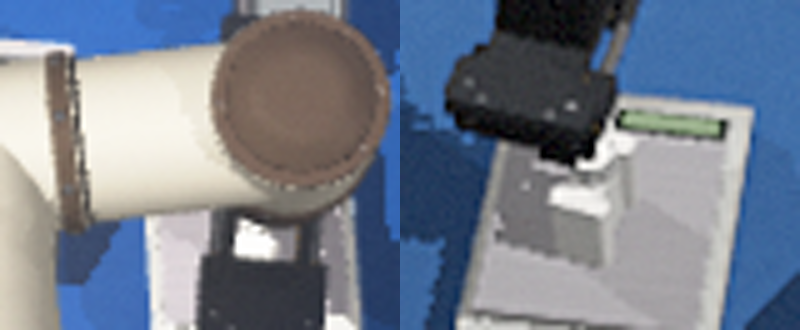

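```bash
python3 - <<'E'
from h import *
a=np.radians(-3.2);ex=np.array([np.cos(a),np.sin(a),0]);ey=np.array([-ex[1],ex[0],0])
for z in(.060,.122):
  for sx in(28,-28):
    for s in(-17,17):
      q=proj("scene",np.array([.5225,-.0888,z])+ex*sx/1e3+ey*s/1e3);print(z,sx,s,((q-[210,185]+.5)*5-.5+[400,0]).round(0))
E
```

```text
0.06 28 -17 [557. 253.]
0.06 28 17 [612. 267.]
0.06 -28 -17 [586. 176.]
0.06 -28 17 [640. 189.]
0.122 28 -17 [550. 197.]
0.122 28 17 [607. 211.]
0.122 -28 -17 [580. 118.]
0.122 -28 17 [636. 132.]
```

The visible far-end base corners (560,255) and (610,268) match the prediction to within about 1–2 mm. Descend and grasp by the ends.

Request:
jog_arm:
  series:
    - [[0, 0.03, 0], [0, 0, 0], 0.084]
    - [[0, 0.03, 0], [0, 0, 0], 0.084]
    - [[0, 0.02, 0], [0, 0, 0], 0.084]
    - [[0, 0.015, 0], [0, 0, 0], 0.084]
    - [[0, 0.01, 0], [0, 0, 0], 0.084]
    - [[0, 0.0045, 0], [0, 0, 0], 0.084]
    - [[0, 0, 0], [0, 0, 0], 0.07]
    - [[0, 0, 0], [0, 0, 0], 0.06]
    - [[0, 0, 0], [0, 0, 0], 0.056]
    - [[0, 0, 0], [0, 0, 0], 0.05]

```text
time_s: 12.32
tcp_pos: [0.5227, -0.0888, 0.088]
ee_rot: [[-0.998, 0.001, -0.055], [0.055, 0.0, -0.998], [-0.001, -1.0, -0.0]]
wrist_force: [1.2, 1.0, 0.9]
gripper_width: 0.639
```

Request:
jog_arm:
  series:
    - [[0, 0, 0], [0, 0, 0], 0.04]
    - [[0, 0, 0], [0, 0, 0], 0.04]
    - [[0, 0, 0], [0, 0, 0], 0.04]
    - [[0, 0, 0], [0, 0, 0], 0.04]

```text
time_s: 12.82
tcp_pos: [0.5227, -0.0888, 0.088]
ee_rot: [[-0.998, 0.001, -0.055], [0.055, -0.0, -0.998], [-0.001, -1.0, 0.0]]
wrist_force: [-0.9, 1.0, 3.9]
gripper_width: 0.641
```

Gripped at 55.8 mm. Lift and carry.

Request:
jog_arm:
  series:
    - [[0, -0.005, 0], [0, 0, 0], 0.04]
    - [[0, -0.015, 0], [0, 0, 0], 0.04]
    - [[0, -0.03, 0], [0, 0, 0], 0.04]
    - [[0, -0.03, 0], [0, 0, 0], 0.04]
    - [[0, -0.02, 0], [0, 0, 0], 0.04]
    - [[0, 0, 0], [0, 0, 0], 0.04]

```text
time_s: 13.58
tcp_pos: [0.5232, -0.0888, 0.1897]
ee_rot: [[-0.998, 0.004, -0.055], [0.055, 0.0, -0.998], [-0.004, -1.0, -0.001]]
wrist_force: [0.4, 0.2, -1.3]
gripper_width: 0.64
```

```bash
python3 - <<'E'
from h import *
plan(.5135,-.335,.18,183.5,8,.04)
E
```

```text
at [ 0.5232 -0.0888  0.1897] yaw 176.8 tilt [-0.0043 -0.0007] F [ 0.4  0.2 -1.3] w 55.7 t 13.57 j6 -11.0
[[-0.0005, 0.0012, 0.0308], [0, -0.83, 0], 0.04],[[-0.0, 0.0012, 0.0308], [0, -0.83, 0], 0.04],[[0.0004, 0.0012, 0.0308], [0, -0.83, 0], 0.04],[[0.0009, 0.0012, 0.0308], [0, -0.83, 0], 0.04],[[0.0013, 0.0012, 0.0308], [0, -0.83, 0], 0.04],[[0.0018, 0.0012, 0.0308], [0, -0.83, 0], 0.04],[[0.0022, 0.0012, 0.0307], [0, -0.83, 0], 0.04],[[0.0026, 0.0012, 0.0307], [0, -0.83, 0], 0.04],
```

Request:
jog_arm:
  series:
    - [[-0.0005, 0.001, 0.031], [0, -0.85, 0], 0.04]
    - [[0, 0.001, 0.031], [0, -0.85, 0], 0.04]
    - [[0.0005, 0.001, 0.031], [0, -0.85, 0], 0.04]
    - [[0.001, 0.001, 0.031], [0, -0.85, 0], 0.04]
    - [[0.0015, 0.001, 0.031], [0, -0.85, 0], 0.04]
    - [[0.002, 0.001, 0.0305], [0, -0.85, 0], 0.04]
    - [[0.002, 0.001, 0.0305], [0, -0.85, 0], 0.04]
    - [[0.0025, 0.001, 0.0305], [0, -0.85, 0], 0.04]
    - [[0, 0, 0], [0, 0, 0], 0.04]
    - [[0, 0, 0], [0, 0, 0], 0.04]

```text
time_s: 14.82
tcp_pos: [0.5118, -0.3349, 0.1785]
ee_rot: [[-0.998, -0.002, 0.063], [-0.063, 0.001, -0.998], [0.002, -1.0, -0.001]]
wrist_force: [0.5, 0.3, -0.3]
gripper_width: 0.643
```

Request:
jog_arm:
  series:
    - [[0, 0.03, 0], [0, 0, 0], 0.04]
    - [[0, 0.02, 0], [0, 0, 0], 0.04]
    - [[0, 0.01, 0], [0, 0, 0], 0.04]
    - [[0, 0, 0], [0, 0, 0], 0.04]

```text
time_s: 15.32
tcp_pos: [0.5123, -0.3347, 0.1191]
ee_rot: [[-0.998, -0.001, 0.064], [-0.064, 0.0, -0.998], [0.001, -1.0, -0.0]]
wrist_force: [-0.1, -0.8, -0.6]
gripper_width: 0.642
```

```bash
python3 - <<'E'
from h import *
plan(.5135,-.335,.035,183.8,3,.04)
tiles([("top",334,165),("scene",136,165)],"pics/m5.png",w=80,h=70,s=5)
E
```

```text
at [ 0.5123 -0.3347  0.1191] yaw -176.3 tilt [ 0.0013 -0.0005] F [-0.1 -0.8 -0.6] w 55.9 t 15.32 j6 22.0
[[-0.0004, 0.028, 0.0001], [0, -0.04, 0], 0.04],[[-0.0004, 0.028, 0.0001], [0, -0.04, 0], 0.04],[[-0.0004, 0.028, 0.0001], [0, -0.04, 0], 0.04],
```

View pics/m5.png

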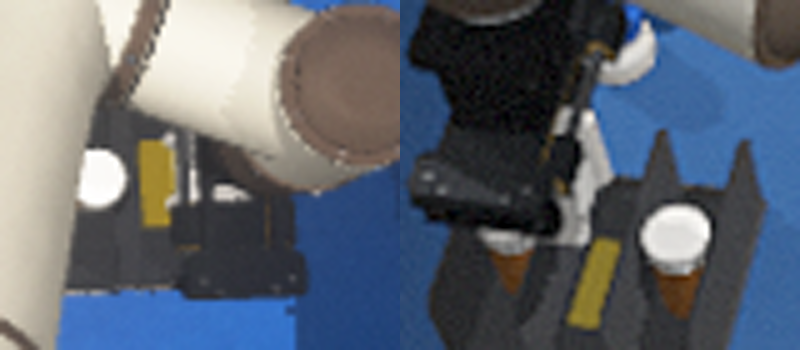

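The gripper holds the bottle above the middle lane, and the ticket is visible. I'll check the predicted base corners against the image ((590,243) for the visible lower right) and the ticket's projection.

```bash
python3 - <<'E'
from h import *
a=np.radians(3.7);ex=np.array([np.cos(a),np.sin(a),0]);ey=np.array([-ex[1],ex[0],0])
for z,c,hx,hy in((.091,(.5123,-.3347),28,17),(.153,(.5123,-.3347),28,17),(.005,(.5135,-.335),32,20),(.083,(.5135,-.335),75,24)):
  for sx in(hx,-hx):
    for s in(-hy,hy):
      o=[]
      for n,uv,off in(("scene",(136,165),400),("top",(334,165),0)):
        q=proj(n,np.array([*c,z])+ex*sx/1e3+ey*s/1e3);o.append(((q-uv+.5)*5-.5+[off,0]).round(0))
      print(z,sx,s,*o)
E
```

```text
0.091 28 -17 [533. 238.] [209. 130.]
0.091 28 17 [588. 245.] [161. 132.]
0.091 -28 -17 [560. 162.] [214. 210.]
0.091 -28 17 [614. 169.] [165. 212.]
0.153 28 -17 [510. 178.] [231. 118.]
0.153 28 17 [568. 186.] [180. 120.]
0.153 -28 -17 [539. 101.] [236. 201.]
0.153 -28 17 [595. 108.] [185. 203.]
0.005 32 -20 [554. 320.] [186. 138.]
0.005 32 20 [616. 329.] [132. 140.]
0.005 -32 -20 [582. 236.] [191. 224.]
0.005 -32 20 [643. 244.] [137. 226.]
0.083 75 -24 [500. 312.] [213.  63.]
0.083 75 24 [579. 322.] [145.  66.]
0.083 -75 -24 [572. 109.] [226. 276.]
0.083 -75 24 [647. 118.] [157. 279.]
```

The ticket shows only about 25 mm wide in both views, so the +y divider hides part of it and my centre is biased. I'll redo it from the visible -y edge plus the divider tops.

```bash
python3 - <<'E'
from h import *
np.set_printoptions(precision=4,suppress=True)
a=np.radians(3.7);ey=np.array([-np.sin(a),np.cos(a),0])
for n,o,qs in(("top",(334,175),((210,107),(217,211))),("scene",(138,188),((228,148),(190,251)))):
    e=[atz(n,px(*o,*q),.005) for q in qs];print(n,"edge",*e,"centre",np.mean(e,0)+.02*ey)
# divider top centrelines from top tile m1 (near row 160): apex rear ends, z=.083
for q in((65,30),(152,26),(237,22),(331,18)): print("rear apex",atz("top",px(334,175,*q),.083))
for q in((508,300),(599,308),(698,318)): print("scene front(apex)",atz("scene",px(138,188,q[0]-396,q[1]-300),.083))
for q in ((116,154),(292,144)): print("vial top",atz("top",px(334,175,*q),.075))
for q in ((514-396,415-300),(715-396,440-300)): print("vial scene",atz("scene",px(138,188,*q),.075))
E
```

```text
top edge [ 0.5459 -0.3447  0.005 ] [ 0.4816 -0.3494  0.005 ] centre [ 0.5125 -0.3271  0.005 ]
scene edge [ 0.4821 -0.3454  0.005 ] [ 0.5473 -0.3431  0.005 ] centre [ 0.5134 -0.3243  0.005 ]
rear apex [ 0.5787 -0.2425  0.083 ]
rear apex [ 0.5824 -0.2935  0.083 ]
rear apex [ 0.5861 -0.3433  0.083 ]
rear apex [ 0.5898 -0.3984  0.083 ]
scene front(apex) [ 0.4541 -0.4035  0.083 ]
scene front(apex) [ 0.4487 -0.3558  0.083 ]
scene front(apex) [ 0.4437 -0.3039  0.083 ]
vial top [ 0.5073 -0.2745  0.075 ]
vial top [ 0.5159 -0.3777  0.075 ]
vial scene [ 0.5165 -0.3784  0.075 ]
vial scene [ 0.5088 -0.2742  0.075 ]
```

The dividers, ticket edges and vials agree: lane centre y ≈ -0.3255 at x = 0.513, yaw about 4.5°. Correcting.

```bash
python3 - <<'E'
from h import *
plan(.513,-.3255,.1185,184.5,2,.04)
E
```

```text
at [ 0.5131 -0.3354  0.1204] yaw -176.3 tilt [-0.0013  0.0009] F [-0.5 -0.5 -0.8] w 56.1 t 15.43 j6 22.0
[[-0.0003, 0.001, -0.0049], [0, -0.41, 0], 0.04],[[-0.0003, 0.001, -0.0049], [0, -0.41, 0], 0.04],
```

Request:
jog_arm:
  series:
    - [[0, 0, -0.005], [0, -0.4, 0], 0.04]
    - [[0, 0, -0.0045], [0, -0.4, 0], 0.04]
    - [[0, 0.015, 0], [0, 0, 0], 0.04]
    - [[0, 0.01, 0], [0, 0, 0], 0.04]
    - [[0, 0.01, 0], [0, 0, 0], 0.04]
    - [[0, 0, 0], [0, 0, 0], 0.04]

```text
time_s: 16.18
tcp_pos: [0.511, -0.3257, 0.083]
ee_rot: [[-0.997, -0.003, 0.077], [-0.077, 0.001, -0.997], [0.003, -1.0, -0.001]]
wrist_force: [0.7, -1.0, -0.7]
gripper_width: 0.644
```

Request:
jog_arm:
  series:
    - [[0, 0.015, 0], [0, 0, 0], 0.04]
    - [[0, 0.015, 0], [0, 0, 0], 0.04]
    - [[0, 0.01, 0], [0, 0, 0], 0.04]
    - [[0, 0, 0], [0, 0, 0], 0.04]
    - [[0, 0, 0], [0, 0, 0], 0.04]

```text
time_s: 16.8
tcp_pos: [0.5121, -0.3261, 0.0448]
ee_rot: [[-0.997, 0.001, 0.077], [-0.077, -0.0, -0.997], [-0.001, -1.0, 0.0]]
wrist_force: [0.7, -0.3, -0.6]
gripper_width: 0.644
```

Request:
jog_arm:
  series:
    - [[0, 0.005, 0], [0, 0, 0], 0.04]
    - [[0, 0.004, 0], [0, 0, 0], 0.04]
    - [[0, 0.001, 0], [0, 0, 0], 0.04]
    - [[0, 0, 0], [0, 0, 0], 0.04]
    - [[0, 0, 0], [0, 0, 0], 0.04]

```text
time_s: 17.42
tcp_pos: [0.5119, -0.326, 0.0347]
ee_rot: [[-0.997, 0.0, 0.077], [-0.077, -0.0, -0.997], [-0.0, -1.0, 0.0]]
wrist_force: [-0.3, 0.1, 0.1]
gripper_width: 0.644
```

Request:
jog_arm:
  series:
    - [[0, 0.0015, 0], [0, 0, 0], 0.04]
    - [[0, 0, 0], [0, 0, 0], 0.04]
    - [[0, 0, 0], [0, 0, 0], 0.04]

```text
time_s: 17.8
tcp_pos: [0.5118, -0.3259, 0.0331]
ee_rot: [[-0.997, 0.0, 0.077], [-0.077, -0.0, -0.997], [-0.0, -1.0, 0.0]]
wrist_force: [0.2, -0.2, 0.1]
gripper_width: 0.64
```

Request:
jog_arm:
  series:
    - [[0, 0.001, 0], [0, 0, 0], 0.04]
    - [[0, 0, 0], [0, 0, 0], 0.04]
    - [[0, 0, 0], [0, 0, 0], 0.04]

```text
time_s: 18.18
tcp_pos: [0.5118, -0.326, 0.033]
ee_rot: [[-0.997, 0.0, 0.077], [-0.077, -0.0, -0.997], [-0.0, -1.0, 0.0]]
wrist_force: [-1.6, 2.2, 5.4]
gripper_width: 0.642
```

Contact at the expected height. Release and rise.

Request:
jog_arm:
  series:
    - [[0, 0, 0], [0, 0, 0], 0.062]
    - [[0, 0, 0], [0, 0, 0], 0.07]
    - [[0, 0, 0], [0, 0, 0], 0.08]
    - [[0, 0, 0], [0, 0, 0], 0.08]
    - [[0, 0, 0], [0, 0, 0], 0.08]
    - [[0, -0.03, 0], [0, 0, 0], 0.08]
    - [[0, -0.03, 0], [0, 0, 0], 0.08]
    - [[0, -0.04, 0], [0, 0, 0], 0.08]
    - [[0, -0.06, 0], [0, 0, 0], 0.08]
    - [[0, -0.03, 0], [0, 0, 0], 0.06]

```text
time_s: 19.42
tcp_pos: [0.5129, -0.3266, 0.2261]
ee_rot: [[-0.997, 0.005, 0.078], [-0.078, -0.003, -0.997], [-0.005, -1.0, 0.003]]
wrist_force: [1.5, 0.3, -0.8]
gripper_width: 0.87
```

```bash
python3 - <<'E'
from h import *
plan(.632,-.117,.16,184.5,6,.0)
E
```

```text
at [ 0.5129 -0.3266  0.2261] yaw -175.6 tilt [-0.0051  0.003 ] F [ 1.5  0.3 -0.8] w 75.7 t 19.43 j6 22.0
[[-0.0225, 0.011, -0.0333], [0, -0.01, 0], 0.0],[[-0.0225, 0.011, -0.0333], [0, -0.01, 0], 0.0],[[-0.0225, 0.011, -0.0333], [0, -0.01, 0], 0.0],[[-0.0225, 0.011, -0.0333], [0, -0.01, 0], 0.0],[[-0.0225, 0.011, -0.0333], [0, -0.01, 0], 0.0],[[-0.0225, 0.011, -0.0333], [0, -0.01, 0], 0.0],
```

```bash
python3 - <<'E'
from h import *
P={}
for n,(u,v) in(("scene",(230,258)),("top",(308.6,164.9))):
    im=capture(n).astype(int);m=(im[...,0]>130)&(im[...,1]<80)&(im[...,2]<80)
    ys,xs=np.nonzero(m);k=np.hypot(xs-u,ys-v)<7;P[n]=(xs[k].mean(),ys[k].mean());print(n,P[n],k.sum(),[atz(n,P[n],.068)])
p,e=tri(P["scene"],P["top"]);print(p,e)
plan(.629,-.117,.16,94.5,10,.0)
E
```

```text
scene (np.float64(229.98039215686273), np.float64(257.7647058823529)) 51 [array([ 0.63290474, -0.11659283,  0.068     ])]
top (np.float64(309.0), np.float64(165.0)) 27 [array([ 0.63051087, -0.11794216,  0.068     ])]
[ 0.63115814 -0.11781037  0.06433191] 0.000745510031685827
at [ 0.5137 -0.327   0.227 ] yaw -175.5 tilt [-0.0083  0.0046] F [ 0.5  0.2 -0.4] w 69.1 t 19.52 j6 22.0
[[-0.0131, 0.0067, -0.02], [0, 9.0, 0], 0.0],[[-0.0098, 0.0067, -0.0218], [0, 9.0, 0], 0.0],[[-0.0063, 0.0067, -0.0231], [0, 9.0, 0], 0.0],[[-0.0026, 0.0067, -0.0238], [0, 9.0, 0], 0.0],[[0.0012, 0.0067, -0.0239], [0, 9.0, 0], 0.0],[[0.0049, 0.0067, -0.0234], [0, 9.0, 0], 0.0],[[0.0085, 0.0067, -0.0224], [0, 9.0, 0], 0.0],[[0.0119, 0.0067, -0.0208], [0, 9.0, 0], 0.0],[[0.015, 0.0067, -0.0187], [0, 9.0, 0], 0.0],[[0.0177, 0.0067, -0.0161], [0, 9.0, 0], 0.0],
```

Request:
jog_arm:
  series:
    - [[-0.013, 0.006, -0.02], [0, 9, 0], 0]
    - [[-0.01, 0.006, -0.022], [0, 9, 0], 0]
    - [[-0.0065, 0.006, -0.023], [0, 9, 0], 0]
    - [[-0.0025, 0.006, -0.024], [0, 9, 0], 0]
    - [[0.001, 0.006, -0.024], [0, 9, 0], 0]
    - [[0.005, 0.006, -0.0235], [0, 9, 0], 0]
    - [[0.0085, 0.006, -0.0225], [0, 9, 0], 0]
    - [[0.012, 0.006, -0.021], [0, 9, 0], 0]
    - [[0.015, 0.006, -0.0185], [0, 9, 0], 0]
    - [[0.0175, 0.006, -0.016], [0, 9, 0], 0]

```text
time_s: 20.78
tcp_pos: [0.6271, -0.1151, 0.1604]
ee_rot: [[-0.072, -0.002, -0.997], [0.997, 0.0, -0.072], [0.0, -1.0, 0.002]]
wrist_force: [0.0, 0.3, 1.3]
gripper_width: 0.009
```

Request:
jog_arm:
  series:
    - [[0, 0.02, 0], [0, 0, 0], 0]
    - [[0, 0.02, 0], [0, 0, 0], 0]
    - [[0, 0, 0], [0, 0, 0], 0]

```text
time_s: 21.15
tcp_pos: [0.6256, -0.1157, 0.1191]
ee_rot: [[-0.077, -0.006, -0.997], [0.997, 0.0, -0.077], [0.001, -1.0, 0.006]]
wrist_force: [0.2, -0.4, 0.3]
gripper_width: 0.005
```

```bash
python3 - <<'E'
from h import *
plan(.629,-.1175,.08,94.5,2,.0)
tiles([("top",334,165),("scene",136,165),("top",270,120),("scene",190,225)],"pics/m6.png",w=80,h=60,s=5)
E
```

```text
at [ 0.6256 -0.1157  0.1191] yaw 94.4 tilt [0.0007 0.0061] F [ 0.2 -0.4  0.3] w 0.5 t 21.15 j6 -90.0
[[-0.001, 0.0195, -0.0016], [0, -0.04, 0], 0.0],[[-0.001, 0.0195, -0.0016], [0, -0.04, 0], 0.0],
```

View pics/m6.png

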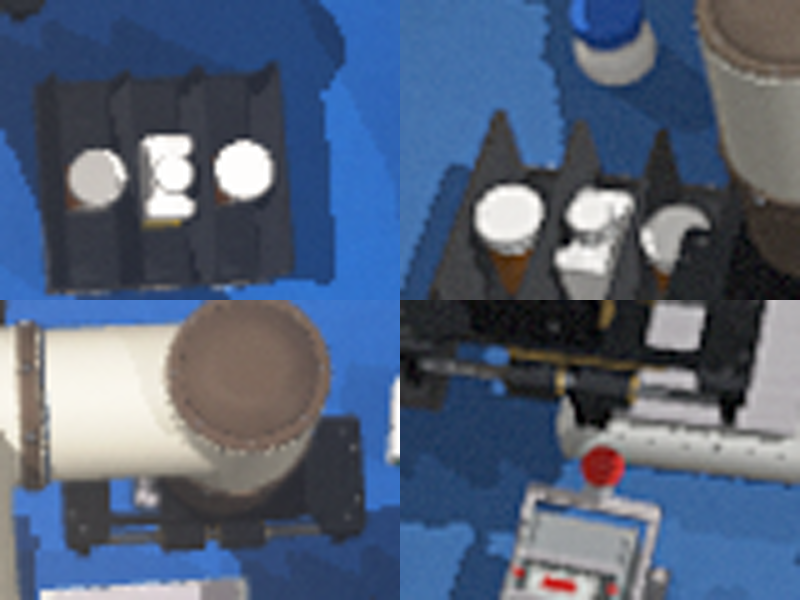

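The bottle stands upright in the middle lane (cap at (175,173), ticket edge visible below it), vials unmoved. The fingers are just above the red pad at (603,467). First stroke.

Request:
jog_arm:
  series:
    - [[-0.0015, 0.02, -0.003], [0, 0, 0], 0]
    - [[-0.0005, 0.015, 0], [0, 0, 0], 0]
    - [[0, 0, 0], [0, 0, 0], 0]

```text
time_s: 21.72
tcp_pos: [0.6297, -0.1177, 0.0859]
ee_rot: [[-0.077, -0.003, -0.997], [0.997, -0.0, -0.077], [0.0, -1.0, 0.003]]
wrist_force: [-0.8, -0.9, -0.2]
gripper_width: 0.004
```

Request:
jog_arm:
  series:
    - [[0, 0.015, 0], [0, 0, 0], 0]
    - [[0, 0.015, 0], [0, 0, 0], 0]
    - [[0, 0.012, 0], [0, 0, 0], 0]
    - [[0, 0.006, 0], [0, 0, 0], 0]
    - [[0, 0, 0], [0, 0, 0], 0]
    - [[0, 0, 0], [0, 0, 0], 0]

```text
time_s: 22.48
tcp_pos: [0.6302, -0.1177, 0.039]
ee_rot: [[-0.077, -0.001, -0.997], [0.997, 0.0, -0.077], [0.0, -1.0, 0.001]]
wrist_force: [-3.9, 0.2, 2.9]
gripper_width: 0.001
```

Request:
jog_arm:
  series:
    - [[0, 0.003, 0], [0, 0, 0], 0]
    - [[0, 0.002, 0], [0, 0, 0], 0]
    - [[0, 0, 0], [0, 0, 0], 0]
    - [[0, 0, 0], [0, 0, 0], 0]

```text
time_s: 22.98
tcp_pos: [0.6307, -0.1177, 0.036]
ee_rot: [[-0.078, 0.0, -0.997], [0.997, -0.001, -0.078], [-0.001, -1.0, -0.0]]
wrist_force: [-6.5, 1.7, 12.4]
gripper_width: 0.005
```

At the stop (12 N). Release, repeat the stroke, and then check the drum.

Request:
jog_arm:
  series:
    - [[0, -0.015, 0], [0, 0, 0], 0]
    - [[0, -0.02, 0], [0, 0, 0], 0]
    - [[0, -0.018, 0], [0, 0, 0], 0]
    - [[0, 0, 0], [0, 0, 0], 0]
    - [[0, 0, 0], [0, 0, 0], 0]

```text
time_s: 23.6
tcp_pos: [0.6303, -0.1175, 0.0863]
ee_rot: [[-0.077, -0.001, -0.997], [0.997, 0.0, -0.077], [0.001, -1.0, 0.001]]
wrist_force: [0.4, -0.4, -0.1]
gripper_width: 0.004
```

Request:
jog_arm:
  series:
    - [[0, 0.018, 0], [0, 0, 0], 0]
    - [[0, 0.015, 0], [0, 0, 0], 0]
    - [[0, 0.012, 0], [0, 0, 0], 0]
    - [[0, 0.006, 0], [0, 0, 0], 0]
    - [[0, 0.002, 0], [0, 0, 0], 0]
    - [[0, 0, 0], [0, 0, 0], 0]
    - [[0, 0, 0], [0, 0, 0], 0]

```text
time_s: 24.48
tcp_pos: [0.6296, -0.1177, 0.0358]
ee_rot: [[-0.078, -0.002, -0.997], [0.997, -0.001, -0.078], [-0.0, -1.0, 0.002]]
wrist_force: [-8.4, 1.3, 14.2]
gripper_width: 0.001
```

Request:
jog_arm:
  series:
    - [[0, -0.015, 0], [0, 0, 0], 0]
    - [[0, -0.02, 0], [0, 0, 0], 0]
    - [[0, -0.018, 0], [0, 0, 0], 0]
    - [[0, 0, 0], [0, 0, 0], 0]
    - [[0, 0, 0], [0, 0, 0], 0]

```text
time_s: 25.1
tcp_pos: [0.6302, -0.1175, 0.0862]
ee_rot: [[-0.077, -0.001, -0.997], [0.997, 0.0, -0.077], [0.0, -1.0, 0.001]]
wrist_force: [-0.2, 0.2, -0.1]
gripper_width: 0.001
```

```bash
python3 - <<'E'
from h import *
plan(.629,-.1175,.085,94.5,1,.0)
crop("scene",205,250,40,45,12,"pics/c1.png")
E
```

```text
at [ 0.6302 -0.1175  0.0862] yaw 94.4 tilt [0.0004 0.001 ] F [-0.2  0.2 -0.1] w 0.1 t 25.1 j6 -89.0
[[0.0001, 0.0012, 0.0012], [0, -0.09, 0], 0.0],
```

View pics/c1.png

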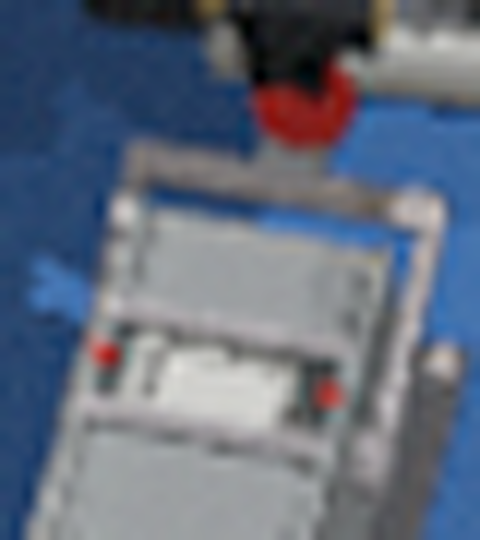

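The lever is up. The red bar has gone from the window at (230,385), so the drum has turned. Both strokes hit the stop the same way. Third stroke, then rise clear.

Request:
jog_arm:
  series:
    - [[0, 0.018, 0], [0, 0, 0], 0]
    - [[0, 0.015, 0], [0, 0, 0], 0]
    - [[0, 0.012, 0], [0, 0, 0], 0]
    - [[0, 0.006, 0], [0, 0, 0], 0]
    - [[0, 0.002, 0], [0, 0, 0], 0]
    - [[0, 0, 0], [0, 0, 0], 0]
    - [[0, 0, 0], [0, 0, 0], 0]

```text
time_s: 26.02
tcp_pos: [0.6297, -0.1177, 0.0358]
ee_rot: [[-0.078, -0.002, -0.997], [0.997, -0.001, -0.078], [-0.0, -1.0, 0.002]]
wrist_force: [-8.3, 1.8, 13.5]
gripper_width: 0.004
```

Request:
jog_arm:
  series:
    - [[0, -0.015, 0], [0, 0, 0], 0]
    - [[0, -0.02, 0], [0, 0, 0], 0]
    - [[0, -0.03, 0], [0, 0, 0], 0]
    - [[0, -0.05, 0], [0, 0, 0], 0]
    - [[0, -0.05, 0.03], [0, 0, 0], 0]
    - [[0, 0, 0.06], [0, 0, 0], 0]
    - [[0, 0, 0.06], [0, 0, 0], 0]
    - [[0, 0, 0.03], [0, 0, 0], 0]
    - [[0, 0, 0], [0, 0, 0], 0]
    - [[0, 0, 0], [0, 0, 0], 0]

```text
time_s: 27.28
tcp_pos: [0.4526, -0.1314, 0.1995]
ee_rot: [[-0.077, 0.003, -0.997], [0.997, -0.0, -0.077], [-0.0, -1.0, -0.002]]
wrist_force: [-0.2, 0.5, -0.9]
gripper_width: 0.003
```

```bash
python3 - <<'E'
from h import *
a=cv2.resize(capture("top")[140:180,290:330,::-1],None,fx=9,fy=9,interpolation=cv2.INTER_CUBIC)
b=cv2.resize(capture("scene")[252:292,205:245,::-1],None,fx=9,fy=9,interpolation=cv2.INTER_CUBIC)
c=cv2.resize(capture("top")[160:220,80:400,::-1],(720,135*1),interpolation=cv2.INTER_CUBIC)
cv2.imwrite("pics/f.png",np.vstack([np.hstack([a,b]),c]));print(sense()["tcp_pos"],sense()["time_s"])
E
```

```text
[ 0.45237065 -0.13134806  0.19879273] 27.425
```

View pics/f.png

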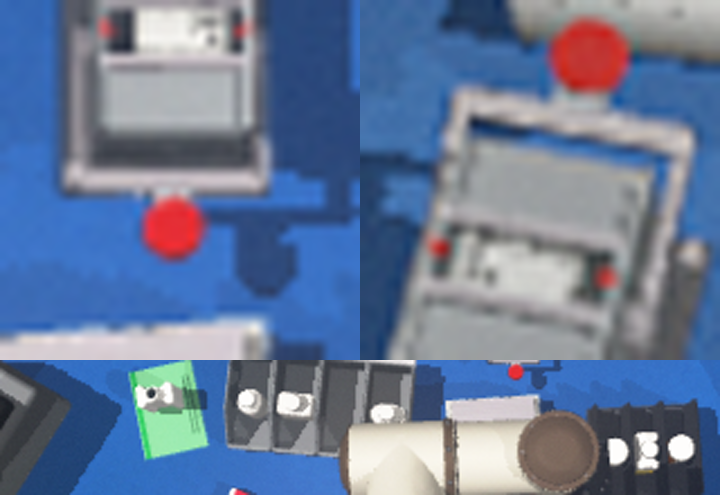

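The drum window in the top tile shows what look like three dots, near (212,18), (200,38) and (215,40). The lever is up and the bottle is in the rack at (647,450). Handing in.

```bash
python3 -c "
from station import *
print(finish_job())"
```

```text
the job is handed in; nothing more can be done
None
```

I handed the job in at about 27.4 s of the 67 s limit; no verdict is reported. The sample on the slip was the waisted bottle.

- **Scale:** I took stock_waisted from its bin by its scoops and stood it on the pan. It was let go there for more than 2 s, and the picture showed it upright where expected.
- **Rack:** I took it again by its two narrow ends and set it down in the middle lane. My first ticket position was about 9 mm off because a divider hid part of the ticket. I corrected it before lowering, and the bottle touched down at the expected height. Later pictures show it standing upright on the ticket.
- **Counter:** All three strokes reached the lever's stop (12–14 N). The lever came back up, and the drum window shows what looks like three dots, though that picture is coarse.

In the last pictures the two vials, the sample and the other stock bottles looked undisturbed. I did not check the cartons, jar, spatula or the two empties on the mat in a final picture, but the arm made no unexpected contact.

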